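# Zero a fine-boring head and set it four clicks out

## Robot

A 6-joint arm with a two-finger parallel gripper is mounted at the origin on the work surface. World frame = base frame: x ahead of the robot, y to its left, z up, the work surface at z = 0. Lengths are in mm, angles in rad, forces in N, time in s.
With the tool pointing down it reaches from about 425 to 950 mm from the base axis. Payload 3.5 kg.
Tool frame: the origin (TCP) lies midway between the tips of the shut fingers; the grasp point (between the pads) lies grasp_offset behind it (grasp_offset is the distance from the TCP to the grasp point, in mm); z points along the fingers, y is the direction in which the jaws open and shut (so a half turn about z gives the same grasp; the last joint's range is limited). The gripper opens to 85 mm and grips with 20 to 120 N. Pads are 22 mm wide; open, the fingers measure 114 mm over their backs; the gripper's body (76 mm by 85 mm) begins 54 mm behind the grasp point. The pads swing forward as they close: fully open they stand 13 mm farther back than shut.
Start: joints at [-1.484, 0.286, 1.577, -0, 1.279, -0.15], TCP at [158.375, -656.143, 231.325] pointing down, gripper open.
Joint ranges: [-2.77, 2.77], [-0.9, 2.22], [0.21, 2.48], [-1.53, 4.67], [0.24, 2.81], [-2.84, 2.84]. Speed limits (rad/s): [2.79, 2.79, 3.14, 3.14, 3.14, 3.14].

## Interface

Orientations are given as a rotation vector (axis times angle).
In Python, from station import * gives the robot as it stands.
- The arm moves only by the tool send_rows, never from a script. Its arguments are lists of equal length, an entry for each row: "translation": the shift along the tool's x, y, z in mm, a list of three; "yaw": the turn about the tool's z in degrees; "jaw": the closure, from -1 (fully open) to 1 (shut), so that 0 is half open. In form: {"translation": [[tx, ty, tz], ...], "yaw": [yaw, ...], "jaw": [jaw, ...]}. A call has 1 to 10 rows; each row shifts and turns the commanded pose from where the row before left it, along the tool's axes as they then stand; what a row does not reach is not made up. A row lasts 1/10 s, in which the tool goes at most 50 mm and 8.59 degrees, less where a joint would pass 70% of its speed; a pose out of reach is approached as far as the arm can. A call with a gripper value outside its range is refused whole. The fingers move at their own pace and stop on an object; the grip force is fixed at half the most. Time passes only in rows, so rows that do not move let the fingers close. It gives the time, the measured TCP pose, the force and the opening at its end, in the units of the state.
- sense(): the state, without advancing time (a new reading comes with each control period).
- get_image(name): name is "scene" or "top" or "wrist"; returns the picture (400x640x3 uint8, red, green, blue); there is no depth.
- calibration(name): a dict with "intrinsics" (3x3 intrinsics, pixels), "R" (3x3) and "t" (3): a world point X has camera coordinates R X + t. Camera axes: x right, y down, z forward; pixel columns grow to the right and rows downward; lengths in mm; the calibration is good to about 2 mm. A picture is of the moment at which its call begins: read the wrist's pose just before it. calibration takes no time and is no camera call; for the wrist camera it gives the pose at the moment of the call.
- finish_job(): hands the job in, once; it reports no verdict.
Trained networks look in the newest picture that a camera, given by its name, has taken for a name from the list of things; names that differ only in an ending like _2 or _b are one class to them, and where a whole thing is asked for, a point or a joint stands for the part that bears it (a point fixed in the world has none). Each returns a list of dicts, best first, with "conf" (0 to 1); they miss things now and then, are a little off and sometimes report something else, mostly with a low value. They report only what shows in the picture. A call takes as long as a camera call. They do not tell look-alikes from the thing itself.
- trace(target, camera): "mask" (400x640 bool, what is visible of it) and "xy" ([column, row] in pixels, amid what is visible of it).
The state is a dict: "clock": time; "joint_positions": joint angles; "joint_velocities": joint speeds; "tau": joint torques, N m; "eef_pos": TCP position; "tcp_rot": TCP orientation; "force": force on the tool from outside, world axes, zero at the start; "moment": the same for the moment, N m; "grip_width": finger opening in mm.
Only numpy, scipy, OpenCV 4.12 (cv2) and the standard library are available. Lean on these libraries where they do the work, as an engineer would, in place of code of your own. Each camera call takes 0.05 s, during which the arm holds its last target.

## Task

Set the fine-boring head that stands in its red pocket on the bench: turn its top dial clockwise until it comes up firmly against its stop, without forcing it, then turn it back counter-clockwise by exactly four clicks. Let go and leave the dial resting in that click, and leave the tool holders standing in the other red pockets as they are.

Things in the scene. Friction and masses are not known exactly. Their poses are not given: they have to be found in the camera images.
- boring_head: Fine-boring head: red pocket block 90 x 90 x 25 mm fixed to the bench; on it a bright steel cylinder 64 mm in diameter, 105 mm high in all, with a small cutter carriage on one side (reaching 55 mm from the axis at 72 mm height) and the dial on top. It cannot move. Origin: centre of the block's underside, on the dial's axis; z up; the cutter points to -x.
- dial_grip (a point): Grip point on the dial's vertical axis, 136 mm above the bench. The dial: an aluminium disc 54 mm across (105 to 115 mm high, ticks one click apart) with an upright black grip bar 44 mm long, 14 mm thick, 115 to 148 mm high. x: along the bar to its end with the white line; y: across its thickness; z up. Clockwise from above (to the stop) lowers its yaw.
- dial: The dial as a whole; origin on its axis, 105 mm high, axes as dial_grip. 18 clicks a turn (20 degrees each); each takes about 0.07 N m to pass; let go between clicks it springs into the nearer. The stop is a click too, two to seven clicks (0.7 to 2.5 rad) clockwise of the start. Its angle differs each time and no mark shows it: it must be felt.
- stop_pin (a joint): Spring pin of the dial's stop, hidden in the head: its push in m, 0.25 mm per N m on the stop, smaller than the measurement noise. Beyond first contact the stop yields 0.5 rad per N m. Firmly home: at least 0.15 N m, kept 0.2 s (0.22 to 0.3 N m is a good aim). Above 0.45 N m the stop is overwound and spoilt.
- cutter_feed (a joint): Feed of the cutter by the screw under the dial, hidden in the head, in m: 0 with the dial at its stop, plus 0.02 mm for each click counter-clockwise (0.00008 at four clicks). The measurement noise is far larger than a click, so it is of no use for setting.
- holder_a: Bystander: dark steel collet holder standing loose in a red pocket block (90 x 90 x 25 mm), 60 mm in diameter, about 0.6 kg, its top 95 mm above the bench. Origin: centre of its underside, 10 mm above the bench; z up. At least 105 mm from the dial's axis. Leave it standing.
- holder_b: Bystander: dark steel collet holder standing loose in a red pocket block (90 x 90 x 25 mm), 60 mm in diameter, about 0.6 kg, its top 110 mm above the bench. Origin: centre of its underside, 10 mm above the bench; z up. At least 105 mm from the dial's axis. Leave it standing.
- holder_c: Bystander: dark steel collet holder standing loose in a red pocket block (90 x 90 x 25 mm), 60 mm in diameter, about 0.6 kg, its top 102 mm above the bench. Origin: centre of its underside, 10 mm above the bench; z up. At least 105 mm from the dial's axis. Leave it standing.
Things that resemble listed ones, but are neither listed nor needed, are in the scene too. Leave any yellow look-alike of the boring_head alone.

How it is judged (in metres and radians):
On the way, in this order (a step that is already met when the one before it is completed fails the run):
1. the dial is firmly against its stop (at least 0.15 N m on it) (value of joint stop_pin above 3.75e-05 m and value of joint cutter_feed below 6e-06 m), for 0.2 s.
2. the dial is four clicks back from the stop (value of joint cutter_feed between 7.3e-05 and 8.7e-05 m and value of joint stop_pin below 2e-05 m), for 0.2 s.
At the end, for the whole second after the job is handed in: The dial, released and at rest, is four clicks (within 0.35 click, 7 degrees) counter-clockwise of its stop, the stop unloaded, and the three holders still stand in their pockets (moved less than 12 mm, tilted less than 0.15 rad) (all of step 2 and velocity of joint cutter_feed between -2e-05 and 2e-05 m/s and angle between each of holder_a, holder_b, holder_c's own z axis and vertical below 0.15 rad and distance of each of holder_a, holder_b, holder_c from where it was at the start of the episode below 0.012 m); the robot touches nothing.
It fails at once if the stop is overwound (more than 0.45 N m on it) (value of joint stop_pin above 0.0001125 m).
It fails at once if a bystander tool holder is knocked out of place or tipped (angle between any of holder_a, holder_b, holder_c's own z axis and vertical above 0.3 rad or distance of any of holder_a, holder_b, holder_c from where it was at the start of the episode above 0.02 m).
It also fails if it takes over 70 s, if anything falls off the work surface, if the arm or the gripper's body presses on something with over 40 N, if the wrist force passes 120 N, or if a joint passes its speed limit or range.

## Working session

There is one attempt and no reset: what is moved stays moved. The work goes in short steps, Python scripts to look and compute and a tool call to move; the robot and the scene stay as the last step left them, time stands still between calls to the robot, and variables do not carry over. Pictures are saved under pics/ and viewed, and the job is handed in when it is done.

Besides the shell and the picture viewer there is one more tool, called after "Emit:" by a JSON object that holds its "op" and its "data". send_rows: Moves the arm, as the interface text tells. Its arguments: {"type":"object","properties":{"translation":{"type":"array"},"yaw":{"type":"array"},"jaw":{"type":"array"}},"required":["translation","yaw","jaw"]}

```bash
mkdir -p pics; ls; python3 - <<'E'
from station import *
import cv2,numpy as np
s=sense(); print({k:np.round(v,3).tolist() for k,v in s.items()})
for n in ["scene","top","wrist"]:
    im=get_image(n); cv2.imwrite(f"pics/{n}0.png",im[:,:,::-1])
    c=calibration(n); print(n,np.round(c["intrinsics"],1).tolist(),np.round(c["R"],3).tolist(),np.round(c["t"],1).tolist())
try: print(grasp_offset)
except Exception as e: print(e)
for cam in ["top","scene"]:
  for t in ["boring_head","dial_grip","holder_a"]:
    print(cam,t,[(r["conf"],r["xy"]) for r in trace(t,cam)])
print(sense()["clock"])
E
```

```text
pics
{'clock': 0.0, 'joint_positions': [-1.484, 0.287, 1.578, -0.0, 1.279, -0.15], 'joint_velocities': [0.0, 0.0, 0.0, 0.001, -0.001, -0.0], 'tau': [-0.001, -40.599, -29.262, -0.0, 0.006, 0.0], 'eef_pos': [158.315, -655.5, 229.938], 'tcp_rot': [-3.117, -0.371, -0.0], 'force': [0.171, 0.383, 0.51], 'moment': [-0.019, -0.033, 0.022], 'grip_width': 85.38}
scene [[500.8, 0.0, 317.6], [0.0, 500.8, 196.4], [0.0, 0.0, 1.0]] [[-0.294, 0.956, -0.02], [0.554, 0.153, -0.818], [-0.779, -0.252, -0.574]] [95.6, -199.8, 1665.2]
top [[397.8, 0.0, 319.4], [0.0, 397.8, 203.4], [0.0, 0.0, 1.0]] [[-0.023, -1.0, -0.001], [-0.996, 0.023, -0.084], [0.084, -0.001, -0.996]] [95.1, 496.4, 987.3]
wrist [[292.9, 0.0, 322.6], [0.0, 292.9, 202.0], [0.0, 0.0, 1.0]] [[0.236, -0.972, -0.002], [-0.929, -0.226, 0.294], [-0.286, -0.067, -0.956]] [-674.7, -39.6, 379.0]
18.700000000000003
top boring_head []
top dial_grip [(0.77, [190.2, 213.0]), (0.63, [267.2, 213.3])]
top holder_a [(0.98, [437.2, 198.7]), (0.72, [377.9, 190.1])]
scene boring_head [(0.87, [457.7, 234.9]), (0.69, [382.2, 221.5])]
scene dial_grip [(0.63, [456.6, 211.1]), (0.55, [384.5, 196.9])]
scene holder_a [(0.91, [321.3, 221.4]), (0.64, [218.4, 200.9]), (0.56, [271.2, 209.8])]
0.45
```

View pics/top0.png

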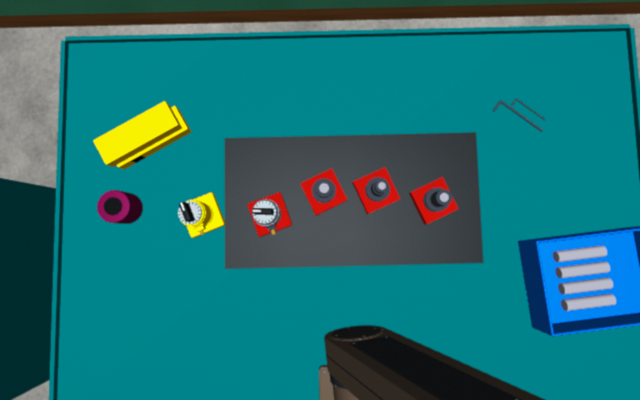

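View pics/scene0.png

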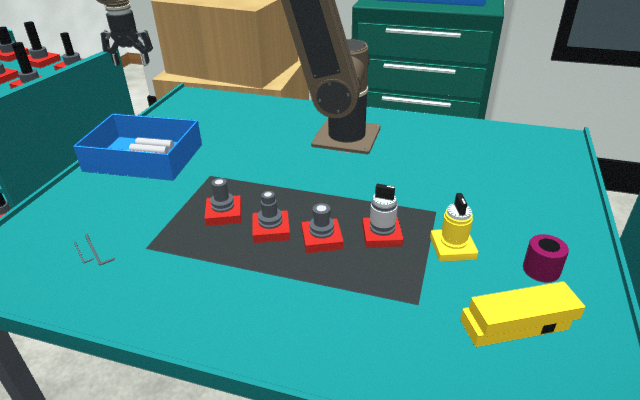

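View pics/wrist0.png

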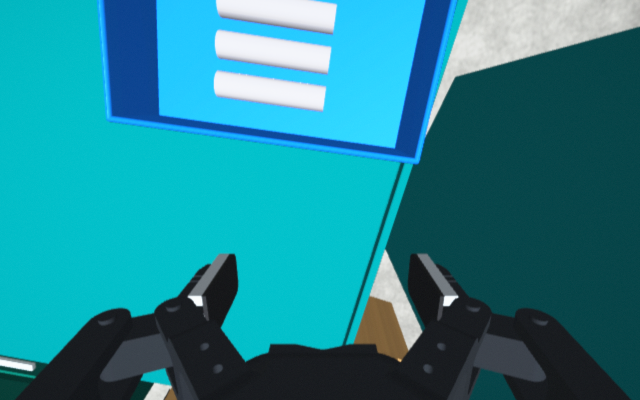

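Candidates for the head: top (267,213), with steel body and red block (scene 384,205), and top (190,213), with a yellow block (scene 457,225), which is the look-alike. The holders are at top (323,188), (377,188) and (437,198). I choose (267,213) and check it in a close crop.

```bash
cat > h.py <<'E'
import numpy as np,cv2
from station import *
def ray(cam,uv,z):
    c=calibration(cam);K,R,t=map(np.array,(c["intrinsics"],c["R"],c["t"]))
    d=R.T@np.linalg.inv(K)@np.array([uv[0],uv[1],1.]); o=-R.T@t
    return o+d*(z-o[2])/d[2]
def proj(cam,X):
    c=calibration(cam);K,R,t=map(np.array,(c["intrinsics"],c["R"],c["t"]))
    p=K@(R@np.array(X)+t); return p[:2]/p[2]
E
python3 - <<'E'
from h import *
im=cv2.imread("pics/top0.png"); sm=cv2.imread("pics/scene0.png")
a=cv2.resize(im[180:245,235:305],None,fx=8,fy=8,interpolation=cv2.INTER_CUBIC)[:520,:400*2]
cv2.imwrite("pics/croptop.png",a)
cv2.imwrite("pics/cropscene.png",cv2.resize(sm[175:255,350:420],None,fx=7,fy=7,interpolation=cv2.INTER_CUBIC))
get_image("top");
for r in trace("dial_grip","top"):
    ys,xs=np.nonzero(r["mask"]); print(r["conf"],r["xy"],xs.min(),xs.max(),ys.min(),ys.max(),ray("top",r["xy"],136))
get_image("scene")
for r in trace("dial_grip","scene"):
    ys,xs=np.nonzero(r["mask"]); print(r["conf"],r["xy"],ray("scene",r["xy"],136))
# red block
hsv=cv2.cvtColor(im,cv2.COLOR_BGR2HSV)
m=((hsv[...,0]<8)|(hsv[...,0]>172))&(hsv[...,1]>180)&(hsv[...,2]>120)
n,l,st,ce=cv2.connectedComponentsWithStats(m.astype(np.uint8))
for i in range(1,n):
    if st[i,4]>100:
        ys,xs=np.nonzero(l==i);P=np.array([ray("top",(x,y),25)[:2] for x,y in zip(xs,ys)],np.float32)
        print(cv2.minAreaRect(P))
for u in [(323,188),(377,188),(437,198)]: print(ray("top",u,100))
E
```

```text
0.86 [189.7, 212.3] 178 201 202 223 [475.28565851 374.95026589 136.        ]
0.78 [262.0, 215.3] 253 275 201 223 [464.85668091 213.002809   136.        ]
0.89 [382.4, 195.4] [499.38603165 211.42825575 136.        ]
0.69 [456.3, 209.8] [510.65517285 377.02671017 136.        ]
((528.10302734375, 73.26446533203125), (89.91270446777344, 88.24984741210938), 24.892414093017578)
((528.9547729492188, -59.97829818725586), (89.58340454101562, 90.95392608642578), 23.134597778320312)
((500.04248046875, -205.88841247558594), (89.5986557006836, 91.43246459960938), 24.23163604736328)
((481.4963073730469, 189.7263641357422), (89.09552764892578, 45.716697692871094), 19.763124465942383)
((435.17608642578125, 236.20297241210938), (52.386024475097656, 26.021217346191406), 58.64432907104492)
[527.69351854  74.61175237 100.        ]
[524.79657306 -51.8556228  100.        ]
[ 498.06616275 -191.20928736  100.        ]
```

View pics/croptop.png

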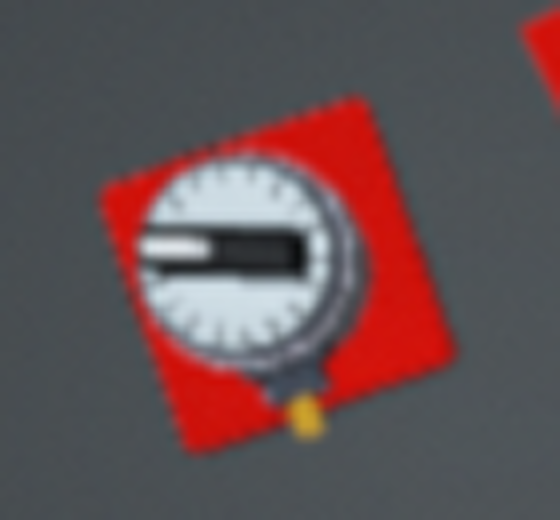

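View pics/cropscene.png

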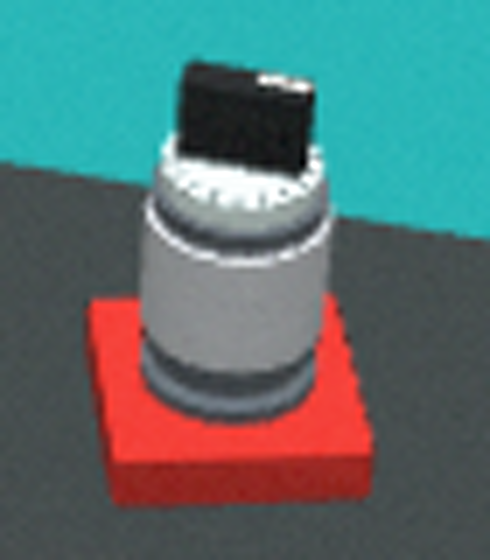

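The crop shows the head on a red block with a steel body, so the choice holds. The block corners are at about (247.5,203.7), (280,191.9), (291.9,224.4) and (259.4,236.2). The bar runs from 252.5 (white end) to 273 at row ~211.

```bash
python3 - <<'E'
from h import *
f=lambda x,y:(x/8+235-.4,y/8+180-.4)
C=[(100,190),(360,95),(455,355),(195,450)]
P=np.array([ray("top",f(*c),25) for c in C]); print(P.round(1),P.mean(0))
print("disc",ray("top",f(238,262),115))
w,e=ray("top",f(140,250),148),ray("top",f(305,254),148);print(w,e,(w+e)/2)
g=lambda x,y:(x/7+350-.4,y/7+175-.4)
print("scene bar top", [ray("scene",g(*c),148).round(1) for c in [(185,65),(315,85)]])
print("scene disc", ray("scene",g(242,165),115))
print("disc bbox scene x", )
w2=e-w
print("tool x world now", cv2.Rodrigues(np.array(sense()["tcp_rot"]))[0].round(3))
E
```

```text
[[502.3 266.3  25. ]
 [530.6 183.8  25. ]
 [447.7 155.2  25. ]
 [419.8 237.2  25. ]] [475.10815842 210.62840394  25.        ]
disc [472.71375753 210.57386673 115.        ]
[474.51653437 233.0540587  148.        ] [472.36744048 187.46818265 148.        ] [473.44198742 210.26112067 148.        ]
scene bar top [array([474.5, 190.9, 148. ]), array([474.8, 234.4, 148. ])]
scene disc [479.55772188 212.89975087 115.        ]
disc bbox scene x
tool x world now [[ 0.972  0.235 -0.   ]
 [ 0.235 -0.972 -0.   ]
 [-0.     0.    -1.   ]]
```

Emit:
{"op": "send_rows", "data": {"translation": [[39,-24,0],[39,-24,0],[39,-24,0],[39,-24,0],[39,-24,0],[39,-24,0],[39,-24,0],[39,-24,0],[39,-24,0],[39,-24,0]], "yaw": [0,0,0,0,0,0,0,0,0,0], "jaw": [-1,-1,-1,-1,-1,-1,-1,-1,-1,-1]}}

```text
clock: 1.65
eef_pos: [482.4, -329.9, 231.7]
tcp_rot: [3.119, 0.371, 0.001]
force: [0.6, -1.0, 1.0]
grip_width: 85.5
```

Emit:
{"op": "send_rows", "data": {"translation": [[23.4,-41.7,0],[23.4,-41.7,0],[23.4,-41.7,0],[23.4,-41.7,0],[23.4,-41.7,0],[0.6,-45.5,0],[0.6,-45.5,0],[0.6,-45.5,0],[0.6,-45.5,0]], "yaw": [0,0,0,0,0,0,0,0,0], "jaw": [-1,-1,-1,-1,-1,-1,-1,-1,-1]}}

```text
clock: 2.55
eef_pos: [505.1, 78.0, 231.6]
tcp_rot: [3.12, 0.371, 0.001]
force: [0.8, -0.4, -0.6]
grip_width: 85.5
```

Emit:
{"op": "send_rows", "data": {"translation": [[0,0,0],[0,0,0],[0,0,0],[0,0,0],[0,0,0],[0,0,0],[0,0,0],[0,0,0],[0,0,0]], "yaw": [-8.3,-8.3,-8.3,-8.3,-8.3,-8.3,-8.3,-8.3,-8.0], "jaw": [-1,-1,-1,-1,-1,-1,-1,-1,-1]}}

```text
clock: 3.45
eef_pos: [505.7, 76.3, 231.5]
tcp_rot: [2.254, 2.188, 0.0]
force: [-0.2, -0.3, -0.0]
grip_width: 85.9
```

```bash
python3 - <<'E'
from h import *
s=sense(); print({k:np.round(v,3).tolist() for k,v in s.items()})
R=cv2.Rodrigues(np.array(s["tcp_rot"]))[0];print(R.round(3),np.degrees(np.arctan2(R[1,0],R[0,0])))
cv2.imwrite("pics/wrist1.png",get_image("wrist")[:,:,::-1])
print(proj("wrist",(474,211,148)))
E
```

```text
{'clock': 3.45, 'joint_positions': [-0.049, -0.08, 1.973, 0.0, 1.248, -0.019], 'joint_velocities': [-0.0, -0.0, 0.001, -0.001, -0.0, -1.378], 'tau': [0.002, -25.803, -28.977, -0.0, -0.001, 0.726], 'eef_pos': [505.662, 76.27, 231.534], 'tcp_rot': [2.254, 2.188, 0.0], 'force': [-0.234, -0.29, -0.043], 'moment': [-0.004, 0.011, 0.013], 'grip_width': 85.876}
[[ 0.03  1.    0.  ]
 [ 1.   -0.03 -0.  ]
 [ 0.    0.   -1.  ]] 88.30335897195623
[271.58390825  19.65106424]
```

View pics/wrist1.png

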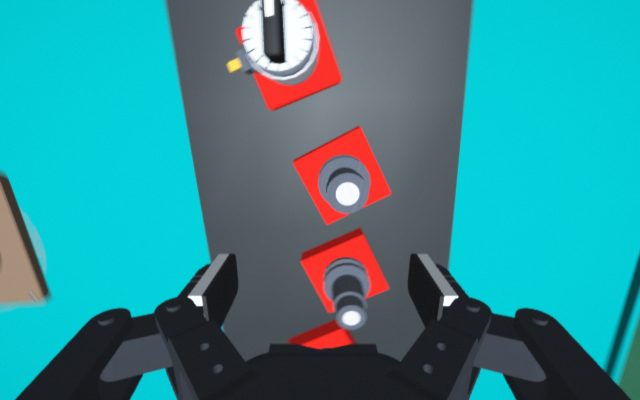

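The wrist view shows the head at about (279,30), with the bar nearly vertical in the image and its white end up. The holders lie nearer. I'll move on for a centred view.

Emit:
{"op": "send_rows", "data": {"translation": [[30,-10,0],[30,-10,0],[0,0,0],[0,0,0],[0,0,0]], "yaw": [0,0,0,0,0], "jaw": [-1,-1,-1,-1,-1]}}

```text
clock: 4.0
eef_pos: [488.0, 136.4, 231.4]
tcp_rot: [2.262, 2.18, -0.0]
force: [0.2, -1.1, 0.7]
grip_width: 85.3
```

```bash
python3 - <<'E'
from h import *
s=sense(); print(np.round(s["eef_pos"],1),np.round(s["moment"],3),np.round(s["force"],2))
R=cv2.Rodrigues(np.array(s["tcp_rot"]))[0];print(np.degrees(np.arctan2(R[1,0],R[0,0])))
im=get_image("wrist")[:,:,::-1]
p=proj("wrist",(474,211,148));print(p); x,y=map(int,p)
x0,y0=max(x-60,0),max(y-50,0)
print(x0,y0,)
cv2.imwrite("pics/wrist2.png",cv2.resize(im[y0:y0+100,x0:x0+130],None,fx=6,fy=6,interpolation=cv2.INTER_CUBIC))
print([(r["conf"],r["xy"],ray("wrist",r["xy"],140)) for r in trace("dial_grip","wrist")])
print(sense()["clock"])
E
```

```text
[488.  136.4 231.4] [-0.018 -0.017  0.035] [ 0.15 -1.12  0.68]
87.89459586848929
[300.50478847 111.9337719 ]
240 61
[(0.92, [307.0, 109.3], array([478.48207693, 212.69241721, 140.        ]))]
4.1
```

View pics/wrist2.png

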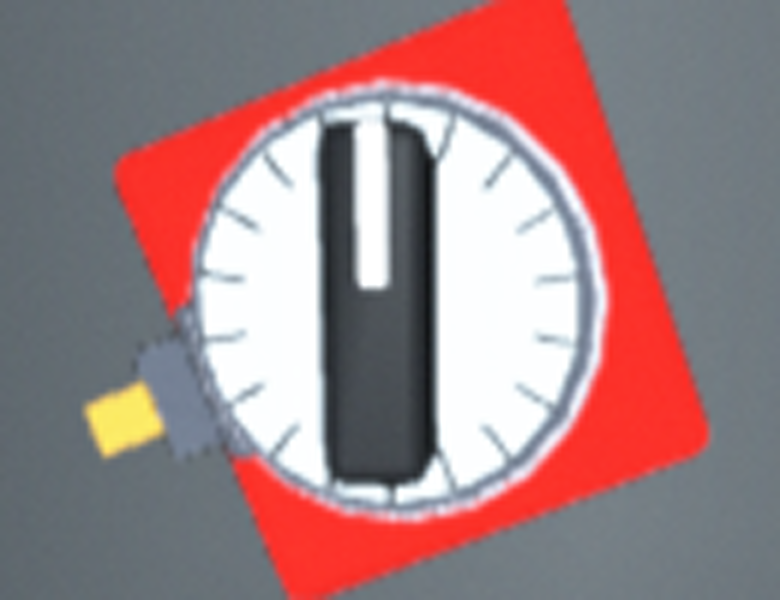

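```bash
python3 - <<'E'
from h import *
f=lambda x,y:(x/6+240-.4,y/6+61-.4)
print(ray("wrist",f(372,300),148),ray("wrist",f(396,300),115))
a,b=ray("wrist",f(372,125),148),ray("wrist",f(377,470),148);print(a,b,np.degrees(np.arctan2(*(a-b)[[1,0]])))
a,b=ray("wrist",f(371,130),148),ray("wrist",f(374,285),148);print(np.degrees(np.arctan2(*(a-b)[[1,0]])))
a,b=ray("wrist",f(387,110),115),ray("wrist",f(392,490),115);print(np.degrees(np.arctan2(*(a-b)[[1,0]])),(a+b)/2)
E
```

```text
[474.87215473 211.84614499 148.        ] [475.98466281 211.93820266 115.        ]
[476.00687736 231.73146724 148.        ] [474.33678399 191.4121139  148.        ] 87.62807129939246
87.91754015334372
87.69140938377159 [475.04109518 211.19780497 115.        ]
```

Emit:
{"op": "send_rows", "data": {"translation": [[37.2,-7.9,0],[37.3,-7.9,0],[0,0,0],[0,0,35],[0,0,35],[0,0,20],[0,0,0],[0,0,0],[0,0,0]], "yaw": [0,0,0,0,0,0,0,0,0], "jaw": [-1,-1,-1,-1,-1,-1,-1,-1,-1]}}

```text
clock: 5.0
eef_pos: [476.2, 211.8, 143.3]
tcp_rot: [2.26, 2.179, 0.004]
force: [0.3, -0.1, -0.0]
grip_width: 85.4
```

```bash
cat > s.py <<'E'
from h import *
s=sense();R=cv2.Rodrigues(np.array(s["tcp_rot"]))[0]
print("clk",round(s["clock"],2),np.round(s["eef_pos"],1),"yaw",round(float(np.degrees(np.arctan2(R[1,0],R[0,0]))),2),"tilt",R[:2,2].round(3),"F",np.round(s["force"],2),"M",np.round(s["moment"],3),"w",round(float(s["grip_width"]),1),"q6",round(float(s["joint_positions"][5]),4),"tau6",round(float(s["tau"][5]),3))
E
python3 s.py; python3 -c "
from h import *
cv2.imwrite('pics/wrist3.png',get_image('wrist')[:,:,::-1])"
```

```text
clk 5.0 [476.2 211.8 143.3] yaw 87.92 tilt [0.003 0.001] F [ 0.3  -0.07 -0.04] M [ 0.037 -0.014  0.012] w 85.4 q6 0.2601 tau6 -0.0
```

View pics/wrist3.png

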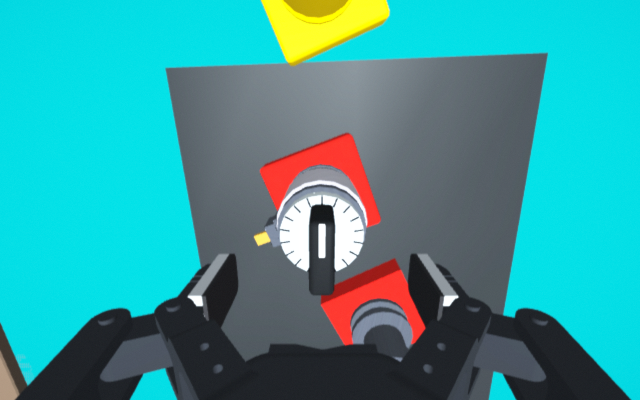

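The bar is centred between the fingers, at about (321,250). I'll go down and close.

Emit:
{"op": "send_rows", "data": {"translation": [[0,0,12],[0,0,11],[0,0,0],[0,0,0],[0,0,0],[0,0,0],[0,0,0],[0,0,0],[0,0,0],[0,0,0]], "yaw": [0,0,0,0,0,0,0,0,0,0], "jaw": [-1,-1,-1,0,0.4,1,1,1,1,1]}}

```text
clock: 6.05
eef_pos: [475.3, 212.0, 118.8]
tcp_rot: [2.26, 2.181, 0.002]
force: [1.5, 0.1, 0.7]
grip_width: 13.2
```

```bash
python3 s.py
```

```text
clk 6.05 [475.3 212.  118.8] yaw 87.96 tilt [0.002 0.   ] F [1.46 0.1  0.72] M [-0.017 -0.211  0.02 ] w 13.2 q6 0.2601 tau6 -0.005
```

Emit:
{"op": "send_rows", "data": {"translation": [[0,0,0],[0,0,0],[0,0,0]], "yaw": [5,0,0], "jaw": [1,1,1]}}

```text
clock: 6.35
eef_pos: [475.3, 212.0, 118.8]
tcp_rot: [2.351, 2.082, 0.002]
force: [2.0, -0.4, 1.3]
grip_width: 13.3
```

```bash
python3 s.py
```

```text
clk 6.35 [475.3 212.  118.8] yaw 83.06 tilt [0.002 0.   ] F [ 1.97 -0.43  1.33] M [ 0.003 -0.294  0.052] w 13.3 q6 0.3456 tau6 0.05
```

Emit:
{"op": "send_rows", "data": {"translation": [[0,0,0],[0,0,0],[0,0,0],[0,0,0],[0,0,0],[0,0,0],[0,0,0]], "yaw": [7,7,7,7,7,0,0], "jaw": [1,1,1,1,1,1,1]}}

```text
clock: 7.05
eef_pos: [475.3, 212.1, 118.8]
tcp_rot: [2.868, 1.281, 0.003]
force: [2.2, 0.4, 2.7]
grip_width: 13.0
```

```bash
python3 s.py
```

```text
clk 7.05 [475.3 212.1 118.8] yaw 48.14 tilt [0.002 0.   ] F [2.22 0.41 2.65] M [ 0.052 -0.435 -0.057] w 13.0 q6 0.9551 tau6 0.005
```

Emit:
{"op": "send_rows", "data": {"translation": [[0,0,0],[0,0,0],[0,0,0]], "yaw": [5,0,0], "jaw": [1,1,1]}}

```text
clock: 7.35
eef_pos: [475.3, 212.0, 118.8]
tcp_rot: [2.921, 1.155, 0.003]
force: [3.0, 0.2, 2.3]
grip_width: 13.1
```

```bash
python3 s.py
```

```text
clk 7.35 [475.3 212.  118.8] yaw 43.14 tilt [0.002 0.   ] F [3.04 0.25 2.33] M [ 0.124 -0.591  0.048] w 13.1 q6 1.0424 tau6 0.056
```

Emit:
{"op": "send_rows", "data": {"translation": [[0,0,0],[0,0,0],[0,0,0],[0,0,0],[0,0,0],[0,0,0]], "yaw": [5,5,5,5,0,0], "jaw": [1,1,1,1,1,1]}}

```text
clock: 7.95
eef_pos: [475.3, 212.1, 118.8]
tcp_rot: [-3.078, -0.63, -0.003]
force: [4.2, 0.1, 2.5]
grip_width: 13.0
```

```bash
python3 s.py
```

```text
clk 7.95 [475.3 212.1 118.8] yaw 23.14 tilt [0.002 0.   ] F [4.16 0.12 2.48] M [ 0.164 -0.709  0.032] w 13.0 q6 1.3916 tau6 0.056
```

Not at 60°. Next is 80+5.

Emit:
{"op": "send_rows", "data": {"translation": [[0,0,0],[0,0,0],[0,0,0],[0,0,0],[0,0,0],[0,0,0]], "yaw": [5,5,5,5,0,0], "jaw": [1,1,1,1,1,1]}}

```text
clock: 8.55
eef_pos: [475.3, 212.0, 118.8]
tcp_rot: [-3.14, -0.086, -0.003]
force: [5.3, 0.3, 2.3]
grip_width: 13.1
```

```bash
python3 s.py
```

```text
clk 8.55 [475.3 212.  118.8] yaw 3.16 tilt [0.002 0.   ] F [5.3  0.29 2.34] M [ 0.138 -0.846  0.164] w 13.1 q6 1.7404 tau6 0.161
```

Torque jumped to 0.161 (against 0.056 at the same phase before), so the stop is near 80°. I'll press on in small steps.

Emit:
{"op": "send_rows", "data": {"translation": [[0,0,0],[0,0,0]], "yaw": [1.5,0], "jaw": [1,1]}}

```text
clock: 8.75
eef_pos: [475.3, 212.0, 118.8]
tcp_rot: [-3.141, -0.041, -0.003]
force: [4.6, 0.9, 3.2]
grip_width: 13.1
```

```bash
python3 s.py
```

```text
clk 8.75 [475.3 212.  118.8] yaw 1.5 tilt [0.002 0.   ] F [4.61 0.87 3.22] M [ 0.17  -0.904  0.209] w 13.1 q6 1.7692 tau6 0.271
```

Emit:
{"op": "send_rows", "data": {"translation": [[0,0,0],[0,0,0]], "yaw": [0,0], "jaw": [1,1]}}

```text
clock: 8.95
eef_pos: [475.3, 212.0, 118.8]
tcp_rot: [-3.141, -0.042, -0.003]
force: [5.4, -0.0, 3.0]
grip_width: 13.3
```

```bash
python3 s.py; python3 -c "
from h import *
for i in range(4): get_image('top'); s=sense(); print(s['tau'][5],s['moment'][2],s['joint_positions'][5])"
```

```text
clk 8.95 [475.3 212.  118.8] yaw 1.53 tilt [0.002 0.   ] F [ 5.4  -0.03  2.96] M [ 0.146 -0.972  0.198] w 13.3 q6 1.7688 tau6 0.209
0.208660620264709 0.2121271419974933 1.7687769054758782
0.20866409875452518 0.22932059894270546 1.7687369104654531
0.2086512465029955 0.24258489044265658 1.768796551850993
0.20864614751189947 0.2253011348415115 1.7688040294170349
```

Steady at 0.209 N m. The detent share is up to 0.06, so the stop itself may be only ~0.15. I'll add 2.5° to reach about 0.25 and hold.

Emit:
{"op": "send_rows", "data": {"translation": [[0,0,0],[0,0,0],[0,0,0],[0,0,0]], "yaw": [1.3,1.2,0,0], "jaw": [1,1,1,1]}}

```text
clock: 9.55
eef_pos: [475.3, 212.0, 118.8]
tcp_rot: [-3.141, 0.026, -0.003]
force: [5.1, 0.3, 3.9]
grip_width: 12.7
```

```bash
python3 s.py
```

```text
clk 9.55 [475.3 212.  118.8] yaw -0.94 tilt [0.002 0.   ] F [5.06 0.33 3.93] M [ 0.153 -0.96   0.298] w 12.7 q6 1.8121 tau6 0.292
```

Emit:
{"op": "send_rows", "data": {"translation": [[0,0,0],[0,0,0],[0,0,0],[0,0,0]], "yaw": [0,0,0,0], "jaw": [1,1,1,1]}}

```text
clock: 9.95
eef_pos: [475.3, 212.0, 118.8]
tcp_rot: [-3.141, 0.026, -0.003]
force: [4.6, 0.3, 3.2]
grip_width: 12.5
```

```bash
python3 s.py
```

```text
clk 9.95 [475.3 212.  118.8] yaw -0.94 tilt [0.002 0.   ] F [4.55 0.26 3.2 ] M [ 0.222 -0.927  0.243] w 12.5 q6 1.812 tau6 0.29
```

Emit:
{"op": "send_rows", "data": {"translation": [[0,0,0],[0,0,0],[0,0,0],[0,0,0],[0,0,0],[0,0,0],[0,0,0],[0,0,0],[0,0,0],[0,0,0]], "yaw": [-3,-6,-6,-7,-7,-7,-7,-7,-7,-7], "jaw": [1,1,1,1,1,1,1,1,1,1]}}

```text
clock: 10.95
eef_pos: [475.2, 212.0, 118.8]
tcp_rot: [2.675, 1.647, 0.002]
force: [4.8, -0.2, 3.4]
grip_width: 13.0
```

Emit:
{"op": "send_rows", "data": {"translation": [[0,0,0],[0,0,0],[0,0,0],[0,0,0],[0,0,0],[0,0,0],[0,0,0],[0,0,0]], "yaw": [-7,-7,-5,-4,-2,0,0,0], "jaw": [1,1,1,1,1,1,1,1]}}

```text
clock: 11.75
eef_pos: [475.1, 212.0, 118.8]
tcp_rot: [2.261, 2.181, 0.001]
force: [5.3, 0.6, 4.8]
grip_width: 12.8
```

```bash
python3 s.py
```

```text
clk 11.75 [475.1 212.  118.8] yaw 87.94 tilt [0.001 0.   ] F [5.26 0.61 4.79] M [ 0.032 -0.897 -0.041] w 12.8 q6 0.2606 tau6 -0.001
```

Emit:
{"op": "send_rows", "data": {"translation": [[0,0,0],[0,0,0],[0,0,0],[0,0,0],[0,0,0],[0,0,0],[0,0,0]], "yaw": [0,0,0,0,0,0,0], "jaw": [0.5,0,-0.5,-1,-1,-1,-1]}}

```text
clock: 12.45
eef_pos: [474.6, 211.9, 118.3]
tcp_rot: [-2.26, -2.182, 0.0]
force: [-0.1, 0.6, -0.8]
grip_width: 85.5
```

Emit:
{"op": "send_rows", "data": {"translation": [[0,0,-15],[0,0,-30],[0,0,-35],[0,0,-33],[-37.3,7.9,0],[-37.3,7.9,0],[0,0,0],[0,0,0],[0,0,0],[0,0,0]], "yaw": [0,0,0,0,0,0,0,0,0,0], "jaw": [-1,-1,-1,-1,-1,-1,-1,-1,-1,-1]}}

```text
clock: 13.45
eef_pos: [487.6, 137.6, 231.5]
tcp_rot: [-2.259, -2.183, -0.0]
force: [-0.0, -0.1, -0.5]
grip_width: 85.6
```

```bash
python3 s.py; python3 - <<'E'
from h import *
im=get_image("wrist")[:,:,::-1]
p=proj("wrist",(475,211.5,148)); x,y=map(int,p); x0,y0=x-62,max(y-50,0); print(x0,y0)
cv2.imwrite("pics/wrist4.png",cv2.resize(im[y0:y0+100,x0:x0+130],None,fx=6,fy=6,interpolation=cv2.INTER_CUBIC))
t=get_image("top")[:,:,::-1]
cv2.imwrite("pics/top4.png",t)
E
```

```text
clk 13.45 [487.6 137.6 231.5] yaw 88.04 tilt [-0.  0.] F [-0.01 -0.08 -0.52] M [ 0.036 -0.062 -0.056] w 85.6 q6 0.1087 tau6 0.001
240 63
```

View pics/wrist4.png

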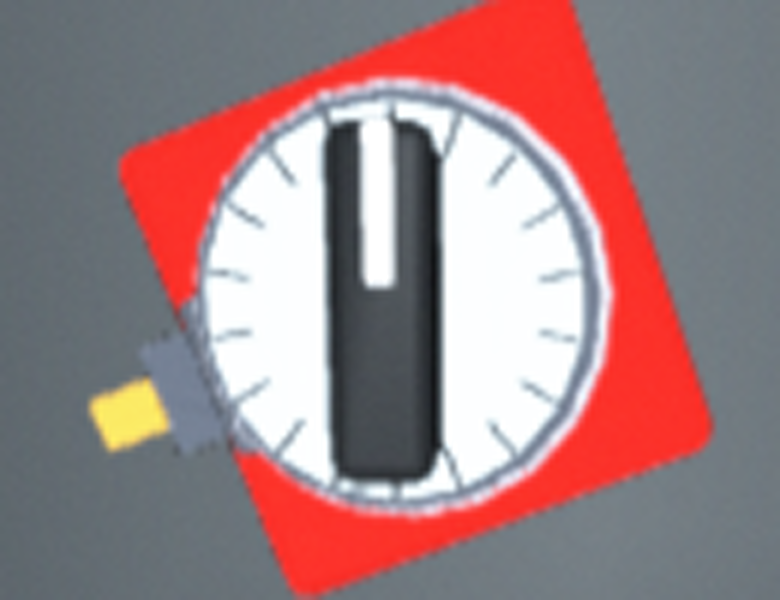

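View pics/top4.png

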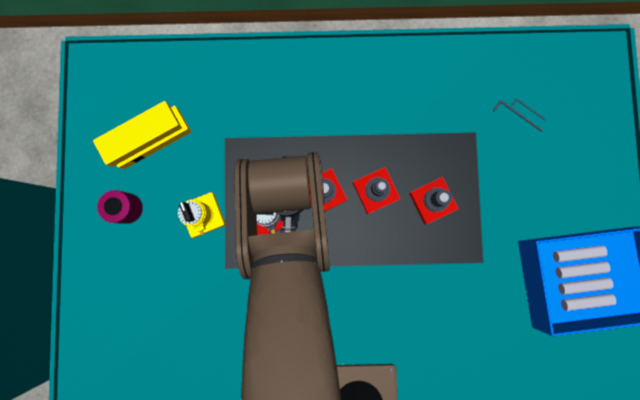

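The dial rests in a click with the bar at (378,300) in the crop, the same orientation as at the start, so the stop lay four clicks clockwise. The visible holders stand unmoved, and the arm is clear. I'll hand it in.

```bash
python3 -c "
from station import *
print(finish_job())"
```

```text
the job is handed in; nothing more can be done
None
```

I set the red-pocket boring head and handed the job in at about 13.5 s of the 70 s; no verdict was reported.

**Stop:** I turned the dial clockwise and felt each click. At 5° past a click the wrist torque was 0.05–0.056 N m at the start and at 40° and 60°. At 80° it jumped to 0.16 N m, so the stop is four clicks clockwise of where the dial started. I pressed on to 0.29 N m at the wrist and held it for about 0.6 s. I put the load on the stop itself at about 0.26 N m, because the click spring takes part of the reading.

**Setting:** I then turned back 89°, to 80° counter-clockwise of the stop. The wrist torque read about 0 in that click. I opened the gripper and backed away.

**Last checks:**
- **Dial:** the wrist picture shows it resting in a click at the same angle as at the start. That fits four clicks out and four back, with no net slip in the grip.
- **Holders:** two stand where they were. The third, nearest the head, is partly hidden by the arm in the top picture; what shows of it is in place.
- **Robot:** the force on it was near zero, so it touches nothing.

**One mismatch:** the stop seemed to engage 1–3° later than exactly at the click. I put this down to give in the grip, and it is well inside the 7° tolerance.

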